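Push the board home and hold the guarded test lever down

ROBOT

A 6-joint arm with a two-finger parallel gripper is mounted at the origin on a cart in front of the work surface, level with it; the furniture and walls round the work are solid. World frame = base frame: x ahead of the robot, y to its left, z up, the work surface at z = 0. Lengths are in m, angles in rad, forces in N, time in s.
With the tool pointing down it reaches from about 0.3 to 0.875 m from the base axis. Payload 6.4 kg.
Tool frame: the origin (TCP) lies between the finger pads; the fingertips stand 19 mm ahead of it and the grasp point (between the pads) is the TCP (ctrl.tips_ahead is the z of the fingertips in the tool frame, in m); z points along the fingers, y is the line along which they close (so a half turn about z gives the same grasp; the last joint's range is limited). The gripper opens to 85 mm and grips with 20 to 120 N. Pads are 22 mm wide; open, the fingers measure 114 mm over their backs; the gripper's body (76 mm by 85 mm) begins 54 mm behind the grasp point. The pads swing forward as they close: fully open they stand 13 mm farther back than shut.
Start: joints at [0.983, 0.181, 1.607, -0, 1.354, -0.206], TCP at [0.214, 0.534, 0.25] pointing down, gripper open.
Joint ranges: [-2.99, 2.99], [-0.89, 2.07], [0.3, 2.58], [-1.14, 4.28], [0, 2.63], [-3.12, 3.12]. Speed limits (rad/s): [2.57, 2.57, 3.01, 3.14, 3.14, 3.14].

INTERFACE

Orientations are given as a unit quaternion [w, x, y, z].
In Python, from bench import readout, vision, ctrl gives the robot as it stands.
- The arm moves only by the tool play_rows, never from a script. Its arguments are lists of equal length, an entry for each row: "xyz": the shift along the tool's x, y, z in mm, a list of three; "rot": the turn, a rotation vector about the tool's x, y, z in rad, a list of three; "grip": the opening, from 0 (shut) to 1 (fully open). In form: {"xyz": [[x, y, z], ...], "rot": [[rx, ry, rz], ...], "grip": [grip, ...]}. A call has exactly 10 rows; each row is the pose to reach, as a shift and turn from the pose commanded when the call began, along the tool's axes at that moment; what a row does not reach only later rows make up. A row lasts 1/8 s, in which the tool goes at most 62.5 mm and 10.7 degrees, less where a joint would pass 70% of its speed; a pose out of reach is approached as far as the arm can. A call with a gripper value outside its range is refused whole. The fingers move at their own pace and stop on an object; the grip force is fixed at half the most. Time passes only in rows, so rows that repeat a pose let the fingers close, or fill a call up. It gives the time, the measured TCP pose, the force, the opening and the grip force at its end, in the units of the state.
- readout.get_obs(): the state, without advancing time (a new reading comes with each control period).
- vision.camera(name): name is "scene" or "top" or "wrist"; returns a dict with "color" (400x640x3 uint8, red, green, blue), "depth" (400x640 float32, m along the optical axis (not along the pixel's ray), 0 where there is no reading), "camera_matrix" (3x3 intrinsics, pixels), "extrinsics" (4x4, takes a point from camera to world coordinates); the wrist camera has in their place "hand_eye" (4x4, takes a point from camera to tool coordinates, whose origin is the TCP and whose axes are the flange's). Camera axes: x right, y down, z forward; pixel columns grow to the right and rows downward; lengths in m; the calibration is good to about 2 mm. A picture is of the moment at which its call begins: read the wrist's pose just before it.
- ctrl.hand_in(): hands the job in; it is judged then, once.
The state is a dict: "time_s": time; "q": joint angles; "dq": joint speeds; "joint_efforts": joint torques, N m; "eef_pos": TCP position; "eef_rot": TCP orientation; "wrist_force": force on the tool from outside, world axes, zero at the start; "torque": the same for the moment, N m; "opening": opening from 0.0 (shut) to 1.0 (fully open); "grasp_force": force on a finger pad.
Only numpy, scipy, OpenCV 4.12 (cv2) and the standard library are available. Lean on these libraries where they do the work, as an engineer would, in place of code of your own. Each camera call takes 0.05 s, during which the arm holds its last target. There are 200 camera calls.

TASK

Without grasping anything, push the test fixture's tray fully home with the fingertips by its upright front plate; then reach down through the window in the guard, press the lever all the way down and finish the program still holding it down there. Touch neither the guard nor its window frame, do not press the lever before the tray is home, leave the board lying in its nest in the tray, and leave the other things round the fixture where they stand.

Things in the scene. Friction and masses are not known exactly. Their poses are not given: they have to be found in the camera images.
- fixture: Bench test fixture for small circuit boards, fixed to the bench: grey base plate 190 x 150 x 16 mm with slide rails, guard, tray and lever on it. Origin under the middle of the fixture at bench height; its x axis points along the tray's way in (away from the robot, turned by the fixture's yaw), y to the left, z up. The base spans x -90 to 100 mm, y -75 to 75 mm. The tray's push plate sticks out in front of it.
- guard: Aluminium guard round the lever, fixed on the fixture, origin and axes the same as the fixture's. It spans x -33 to 93 mm, y -75 to 75 mm, and its flat top is 115 mm above the bench. The top is a 4 mm plate with one rectangular window; below it are four corner posts and clear panes (sides, back, upper front). It must not be touched.
- window (a point): Centre of the window, level with the upper face of the guard's top plate (115 mm above the bench), at x 30, y 0 mm of the fixture. The opening is 66 mm along the fixture's x and 84 mm along its y, axes parallel to the fixture's.
- tray (a joint): How far the tray is out, in m: 0 = fully home against its stop, 0.065 = fully out; starts at about 0.060. The tray slides along the fixture's x with about 1.5 N of friction and stays where it is left.
- push_plate (a point): Middle of the upper edge of the front face (the robot's side) of the tray's upright push plate, 64 mm above the bench; moves with the tray. The plate is 60 mm wide along y, 8 mm thick, its front face reaches from 18 to 64 mm above the bench and looks along the fixture's -x. With the tray home the front face stands 71 mm in front of the guard (fixture x = -104 mm). Push it toward the fixture's +x.
- nest (a point): Middle of the floor of the nest in the tray, 24 mm above the bench; the board's origin belongs here. Moves with the tray. Rims 6 mm high stand round the board.
- board: Loose green circuit board on four short feet, 48 x 68 x 24 mm, lying in the tray's nest with about 2 mm of play; origin at the middle of its underside (bottom of the feet). It rides with the tray and stays in its nest.
- lever (a joint): Angle of the lever in rad: 0 = up (rest), 0.28 = all the way down on its stop. A spring returns it: about 2.5 N on the crossbar starts it and about 8 N holds it down.
- lever_bar (a point): Top of the lever's crossbar, the place to press: a round black bar of 16 mm diameter and 38 mm length, lying along the fixture's y under the middle of the window. At rest its top is 14 mm below the guard's upper face (101 mm above the bench), all the way down 28 mm below it (87 mm above the bench). It moves with the lever, which is hinged 50 mm behind the bar (toward the fixture's +x) on an axis along y and 86 mm above the bench.
- bottle: Bystander: loose brown bottle with black cap, 37 mm across, 102 mm tall, left (+y) of the fixture. Origin under its centre.
- small_tin: Bystander: loose round tin, 35 mm across, 17 mm tall, right of the fixture. Origin under its centre.
- case: Bystander: loose green plastic case 34 x 50 x 38 mm, right of the fixture. Origin under its centre.
- driver: Bystander: loose blue screwdriver 160 mm long, 18 mm thick, lying left of the tray. Origin under its centre.
- cell: Bystander: loose round battery 50 mm long, 15 mm thick, lying right of the tray. Origin under its centre.
There are look-alikes about, which are no part of the job. What is shaped like the board but turquoise or yellow is not meant.

How it is judged:
On the way, in this order (a step that is already met when the one before it is completed fails the run):
1. the tray is fully home (value of joint tray below 0.004 m and value of joint lever below 0.08 rad), for 0.2 s.
2. the lever is pressed all the way down (value of joint lever above 0.235 rad and value of joint tray below 0.004 m), for 0.2 s.
At the end, for the whole second after the job is handed in: The tray is within 4 mm of home, the fingers hold the lever down (more than 0.235 of 0.28 rad, more than 2 N on it), and the board lies within 12 mm of its place in the nest (all of step 2 and contact force between the fingers and lever above 2 N and distance between board and nest below 0.012 m); the arm keeps its last pose, push and grip.
It fails at once if the robot touches the guard (contact force between any of the arm, the fingers and guard above 0.5 N).
It fails at once if the lever is pressed while the tray is not home (value of joint lever above 0.08 rad and value of joint tray above 0.006 m).
It fails at once if the board is lifted or shifted out of its nest (distance between board and nest above 0.015 m).
It fails at once if a bystander is moved (distance of any of bottle, small_tin, case, driver, cell from where it was at the start of the episode above 0.02 m).
It also fails if it takes over 42 s, if anything falls off the work surface, if the arm or the gripper's body presses on something with over 40 N, if the wrist force passes 120 N, or if a joint passes its speed limit or range.

## Working session

There is one attempt and no reset: what is moved stays moved. The work goes in short steps, Python scripts to look and compute and a tool call to move; the robot and the scene stay as the last step left them, time stands still between calls to the robot, and variables do not carry over. Pictures are saved under pics/ and viewed, at most 10 in all, crops included, and the job is handed in when it is done.

Besides the shell and the picture viewer there is one more tool, called by a JSON object that holds its "name" and its "arguments", one argument or row to a line. play_rows: Moves the arm, as the interface text tells. Its arguments: {"type":"object","properties":{"xyz":{"type":"array","items":{"type":"array","items":{"type":"number"}}},"rot":{"type":"array","items":{"type":"array","items":{"type":"number"}}},"grip":{"type":"array","items":{"type":"number"}}},"required":["xyz","rot","grip"]}

```bash
mkdir -p pics; python3 - <<'E'
from bench import readout, vision, ctrl
import cv2,numpy as np
o=readout.get_obs()
print({k:np.round(v,3).tolist() for k,v in o.items()}, ctrl.tips_ahead)
for n in ["scene","top"]:
    c=vision.camera(n); np.savez("pics/%s0.npz"%n,**c)
    cv2.imwrite("pics/%s0.png"%n,c["color"][:,:,::-1]); print(n,c["extrinsics"].round(3).tolist())
E
```

```text
{'time_s': 0.0, 'q': [0.983, 0.182, 1.608, 0.0, 1.354, -0.206], 'dq': [0.002, -0.002, 0.002, -0.001, -0.001, 0.001], 'joint_efforts': [-0.004, -44.488, -35.133, -0.001, 0.009, 0.0], 'eef_pos': [0.214, 0.533, 0.249], 'eef_rot': [-0.0, 0.19, 0.982, -0.001], 'wrist_force': [-0.92, 0.284, -0.744], 'torque': [-0.012, -0.004, -0.018], 'grasp_force': 0.0, 'opening': 1.002} 0.019
scene [[0.848, -0.394, 0.355, 0.24], [-0.53, -0.643, 0.553, -0.45], [0.01, -0.657, -0.754, 0.762], [0.0, 0.0, 0.0, 1.0]]
top [[-0.006, -0.994, 0.112, 0.453], [-1.0, 0.008, 0.02, 0.021], [-0.02, -0.112, -0.994, 1.127], [0.0, 0.0, 0.0, 1.0]]
```

View pics/scene0.png

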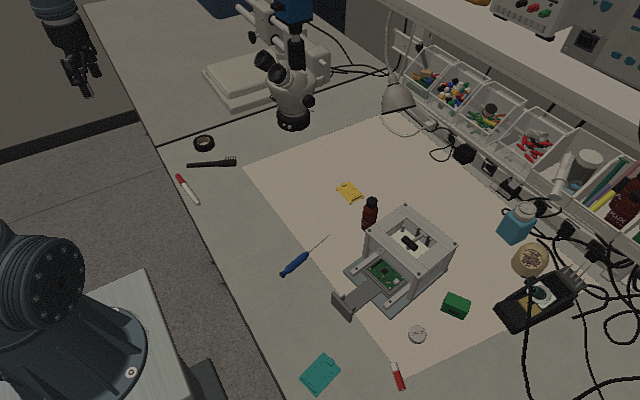

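View pics/top0.png

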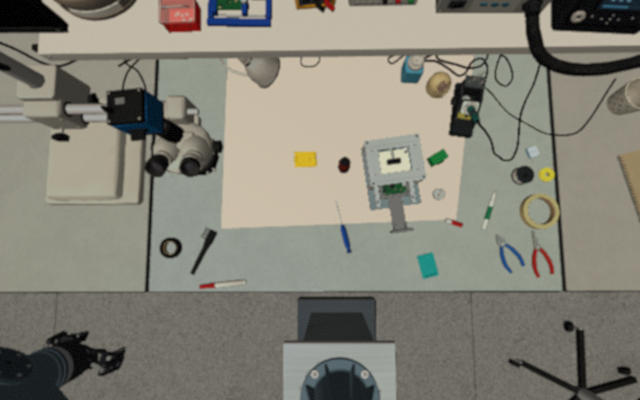

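The scene picture shows the fixture's guard at (408,240), its push plate at (348,302) and the green board at (384,270). In the top picture the guard is at (394,160) and the push plate at (400,230). The turquoise (320,374) and yellow (350,192) plates are look-alikes lying outside the fixture.

```bash
cat > h.py <<'E'
import numpy as np,cv2
def cloud(c,T=None):
    K=c["camera_matrix"];d=c["depth"];v,u=np.mgrid[:d.shape[0],:d.shape[1]]
    P=np.stack([(u-K[0,2])/K[0,0]*d,(v-K[1,2])/K[1,1]*d,d],-1)
    T=c["extrinsics"] if T is None else T
    W=P@T[:3,:3].T+T[:3,3]; W[d<=0]=np.nan
    return W
E
python3 - <<'E'
from h import *
for n,(r0,r1,c0,c1) in {"top":(125,245,350,440),"scene":(190,330,320,470)}.items():
    c=dict(np.load(f"pics/{n}0.npz")); W=cloud(c)[r0:r1,c0:c1].reshape(-1,3)
    z=W[:,2]; print(n,c["camera_matrix"][0,0],np.histogram(z[z==z],bins=np.arange(-.01,.14,.01)))
    g=W[(z>.108)&(z<.122)]; r=cv2.minAreaRect((g[:,:2]*1000).astype(np.float32)); print("guard",len(g),np.median(g[:,2]),r)
    gx=W[(z>.05)&(z<.07)]
    f=r; print(np.round(cv2.boxPoints(r)))
    p=gx[gx[:,0]<r[0][0]/1000-.12]; print("plate",len(p), p.min(0) if len(p) else 0,p.max(0) if len(p) else 0, p.mean(0) if len(p) else 0, cv2.minAreaRect((p[:,:2]*1000).astype(np.float32)) if len(p) else 0)
c=dict(np.load("pics/top0.npz"));cv2.imwrite("pics/t1.png",cv2.resize(c["color"][120:250,330:470,::-1],None,fx=4,fy=4))
c=dict(np.load("pics/scene0.npz"));cv2.imwrite("pics/s1.png",cv2.resize(c["color"][180:345,310:480,::-1],None,fx=3.6,fy=3.6))
E
```

```text
top 381.1970013662979 (array([ 713, 5455,  537,  720,  510,  174,   30,   81,  491,   67,   73,
         54, 1683,  158,    0]), array([-0.01,  0.  ,  0.01,  0.02,  0.03,  0.04,  0.05,  0.06,  0.07,
        0.08,  0.09,  0.1 ,  0.11,  0.12,  0.13,  0.14]))
guard 1828 0.11746716098279808 ((656.6126708984375, -151.93801879882812), (126.51786804199219, 150.7479248046875), 7.37559700012207)
[[ 584.  -85.]
 [ 604. -235.]
 [ 729. -219.]
 [ 710.  -69.]]
plate 63 [ 0.46204755 -0.20337352  0.05209437] [ 0.475511   -0.14686412  0.06977037] [ 0.46812124 -0.17379041  0.06510945] ((468.39593505859375, -175.03451538085938), (7.799976825714111, 56.76449966430664), 7.6916823387146)
scene 384.1714306585396 (array([9223, 2544, 1168, 1605, 1175,  288,  274,  399,  747,  366,  401,
        138, 2578,    0,    0]), array([-0.01,  0.  ,  0.01,  0.02,  0.03,  0.04,  0.05,  0.06,  0.07,
        0.08,  0.09,  0.1 ,  0.11,  0.12,  0.13,  0.14]))
guard 2597 0.11354200610366516 ((653.031005859375, -152.3725128173828), (128.2915802001953, 150.93588256835938), 7.723442077636719)
[[ 579.  -86.]
 [ 600. -236.]
 [ 727. -219.]
 [ 706.  -69.]]
plate 165 [ 0.45754734 -0.20791225  0.05001219] [ 0.47140506 -0.14860654  0.06582965] [ 0.46346552 -0.18048799  0.0596253 ] ((464.4685974121094, -178.4117431640625), (9.196834564208984, 59.26863479614258), 7.0814208984375)
```

View pics/s1.png

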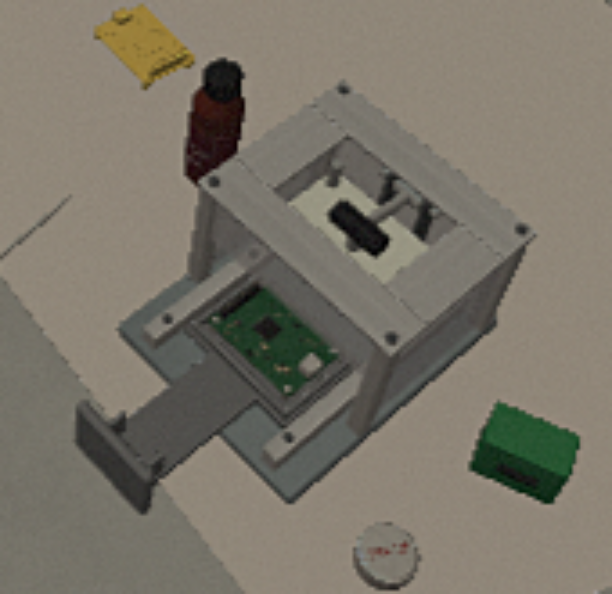

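The crop confirms the green board sits in the tray nest and the black crossbar is under the window. Fixture: yaw about 7.5°, window centre about (0.655, -0.152). I'll move above the area in front of the push plate, shutting the fingers on the way.

{"name": "play_rows", "arguments": {
  "xyz": [
    [-36,-46,0],
    [-72,-92,0],
    [-108,-138,0],
    [-144,-184,0],
    [-180,-230,0],
    [-216,-276,0],
    [-252,-322,0],
    [-288,-368,0],
    [-324,-414,0],
    [-345,-440,0]
  ],
  "rot": [
    [0,0,-0.05],
    [0,0,-0.1],
    [0,0,-0.15],
    [0,0,-0.2],
    [0,0,-0.25],
    [0,0,-0.3],
    [0,0,-0.35],
    [0,0,-0.4],
    [0,0,-0.46],
    [0,0,-0.513]
  ],
  "grip": [0,0,0,0,0,0,0,0,0,0]
}}

```text
time_s: 1.35
eef_pos: [0.3706, -0.0057, 0.2503]
eef_rot: [0.0, -0.065, 0.998, -0.0]
wrist_force: [0.8, 1.1, 0.5]
opening: -0.001
grasp_force: 0.0
```

{"name": "play_rows", "arguments": {
  "xyz": [
    [-6,-40,0],
    [-12,-80,0],
    [-18,-120,0],
    [-24,-160,0],
    [-28,-182,0],
    [-28,-182,0],
    [-28,-182,0],
    [-28,-182,0],
    [-28,-182,0],
    [-28,-182,0]
  ],
  "rot": [
    [0,0,0],
    [0,0,0],
    [0,0,0],
    [0,0,0],
    [0,0,0],
    [0,0,0],
    [0,0,0],
    [0,0,0],
    [0,0,0],
    [0,0,0]
  ],
  "grip": [0,0,0,0,0,0,0,0,0,0]
}}

```text
time_s: 2.6
eef_pos: [0.4221, -0.1796, 0.2504]
eef_rot: [0.0, -0.066, 0.998, -0.0]
wrist_force: [0.3, 0.2, 0.4]
opening: 0.0
grasp_force: 0.0
```

```bash
python3 - <<'E'
from bench import readout, vision, ctrl
from h import *
from scipy.spatial.transform import Rotation as R
o=readout.get_obs(); c=vision.camera("wrist")
q=o["eef_rot"];T=np.eye(4);T[:3,:3]=R.from_quat([q[1],q[2],q[3],q[0]]).as_matrix();T[:3,3]=o["eef_pos"]
print(o["eef_pos"],q,c["hand_eye"].round(3))
W=cloud(c,T@c["hand_eye"]); z=W[...,2]
np.savez("pics/w1.npz",W=W,**c); cv2.imwrite("pics/w1.png",c["color"][:,:,::-1])
print(np.nanpercentile(z,[1,20,50,80,99]))
E
```

```text
[ 0.4220506  -0.17960438  0.2504237 ] [ 1.19821416e-04 -6.58602346e-02  9.97828847e-01 -8.73069173e-05] [[-0.    -0.953 -0.304  0.077]
 [ 1.    -0.    -0.001  0.   ]
 [ 0.001 -0.304  0.953 -0.123]
 [ 0.     0.     0.     1.   ]]
[-7.53677595e-01 -1.46685730e-03 -3.15268213e-04  1.09156557e-02
  3.17644918e-01]
```

View pics/w1.png

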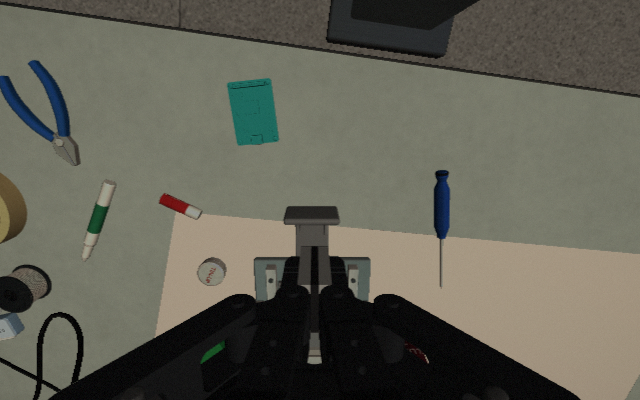

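The wrist picture shows the push plate at (312,215), the tin at (212,271), the driver at (442,215), and the shut fingers at (315,300). I'll measure the plate in this view.

```bash
python3 - <<'E'
from h import *
d=np.load("pics/w1.npz"); W=d["W"][195:240,270:355].reshape(-1,3); p=W[(W[:,2]>.058)&(W[:,2]<.07)]
th=np.radians(7.5);f=np.array([np.cos(th),np.sin(th)]);g=np.array([-f[1],f[0]])
O=np.array([.655,-.152])-.03*f
q=(p[:,:2]-O)*1000
print(len(p),np.median(p[:,2]),np.percentile(q@f,[1,5,50,95,99]),np.percentile(q@g,[1,5,50,95,99]),cv2.minAreaRect((p[:,:2]*1000).astype(np.float32)))
E
```

```text
431 0.06280819470471666 [-164.32467025 -163.99065335 -161.36824044 -157.62841045 -157.37250196] [-28.6354124  -26.1041123   -0.25448589  26.01577126  28.82338755] ((465.8358154296875, -176.70204162597656), (7.252553462982178, 58.179019927978516), 7.733922004699707)
```

{"name": "play_rows", "arguments": {
  "xyz": [
    [0,-3,30],
    [0,-3,60],
    [0,-3,90],
    [0,-3,120],
    [0,-3,150],
    [0,-3,175],
    [0,-3,190],
    [0,-3,196],
    [0,-3,196],
    [0,-3,196]
  ],
  "rot": [
    [0,0,0],
    [0,0,0],
    [0,0,0],
    [0,0,0],
    [0,0,0],
    [0,0,0],
    [0,0,0],
    [0,0,0],
    [0,0,0],
    [0,0,0]
  ],
  "grip": [0,0,0,0,0,0,0,0,0,0]
}}

```text
time_s: 3.9
eef_pos: [0.423, -0.1835, 0.0551]
eef_rot: [0.001, -0.066, 0.998, -0.001]
wrist_force: [0.0, 0.7, -0.1]
opening: 0.0
grasp_force: 0.0
```

{"name": "play_rows", "arguments": {
  "xyz": [
    [-12,0,0],
    [-22,0,0],
    [-26,0,0],
    [-30,0,0],
    [-35,0,0],
    [-40,0,0],
    [-46,0,0],
    [-52,0,0],
    [-58,0,0],
    [-64,0,0]
  ],
  "rot": [
    [0,0,0],
    [0,0,0],
    [0,0,0],
    [0,0,0],
    [0,0,0],
    [0,0,0],
    [0,0,0],
    [0,0,0],
    [0,0,0],
    [0,0,0]
  ],
  "grip": [0,0,0,0,0,0,0,0,0,0]
}}

```text
time_s: 5.15
eef_pos: [0.4861, -0.1744, 0.0541]
eef_rot: [-0.0, -0.066, 0.998, 0.0]
wrist_force: [-1.7, 0.9, -0.7]
opening: 0.001
grasp_force: 0.8
```

```bash
python3 - <<'E'
from bench import vision
import cv2
c=vision.camera("scene"); cv2.imwrite("pics/s2.png",cv2.resize(c["color"][170:345,300:480,::-1],None,fx=3.4,fy=3.4))
E
```

```text
(no output)
```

View pics/s2.png

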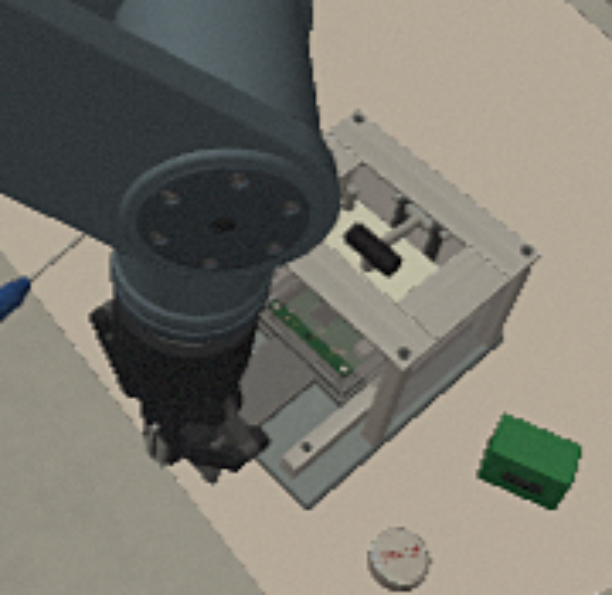

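The picture shows the tray following the fingers: the board is partly under the guard at (310,335) and still in its nest.

{"name": "play_rows", "arguments": {
  "xyz": [
    [-4,0,0],
    [-8,0,0],
    [-12,0,0],
    [-15,0,0],
    [-18,0,0],
    [-20,0,0],
    [-22,0,0],
    [-23,0,0],
    [-24,0,0],
    [-25,0,0]
  ],
  "rot": [
    [0,0,0],
    [0,0,0],
    [0,0,0],
    [0,0,0],
    [0,0,0],
    [0,0,0],
    [0,0,0],
    [0,0,0],
    [0,0,0],
    [0,0,0]
  ],
  "grip": [0,0,0,0,0,0,0,0,0,0]
}}

```text
time_s: 6.45
eef_pos: [0.5107, -0.1714, 0.0543]
eef_rot: [-0.0, -0.066, 0.998, -0.0]
wrist_force: [-3.7, -0.5, 2.5]
opening: -0.001
grasp_force: 2.4
```

{"name": "play_rows", "arguments": {
  "xyz": [
    [-0.5,0,0],
    [-1,0,0],
    [-1.5,0,0],
    [-2,0,0],
    [-2.5,0,0],
    [-3,0,0],
    [-3,0,0],
    [-3,0,0],
    [-3,0,0],
    [-3,0,0]
  ],
  "rot": [
    [0,0,0],
    [0,0,0],
    [0,0,0],
    [0,0,0],
    [0,0,0],
    [0,0,0],
    [0,0,0],
    [0,0,0],
    [0,0,0],
    [0,0,0]
  ],
  "grip": [0,0,0,0,0,0,0,0,0,0]
}}

```text
time_s: 7.7
eef_pos: [0.5107, -0.1713, 0.0543]
eef_rot: [-0.003, -0.066, 0.998, 0.0]
wrist_force: [-16.0, -4.1, 11.5]
opening: 0.0
grasp_force: 8.3
```

The tray is against its stop: 16 N, no further movement, and the TCP is where the geometry says home should be. I'll back off and rise.

{"name": "play_rows", "arguments": {
  "xyz": [
    [8,0,0],
    [18,0,0],
    [30,0,0],
    [30,0,-25],
    [30,0,-60],
    [30,0,-100],
    [30,0,-140],
    [30,0,-170],
    [30,0,-180],
    [30,0,-180]
  ],
  "rot": [
    [0,0,0],
    [0,0,0],
    [0,0,0],
    [0,0,0],
    [0,0,0],
    [0,0,0],
    [0,0,0],
    [0,0,0],
    [0,0,0],
    [0,0,0]
  ],
  "grip": [0,0,0,0,0,0,0,0,0,0]
}}

```text
time_s: 8.95
eef_pos: [0.4837, -0.1749, 0.2341]
eef_rot: [0.0, -0.065, 0.998, -0.0]
wrist_force: [0.1, -0.3, -0.7]
opening: 0.001
grasp_force: 0.0
```

```bash
python3 - <<'E'
from bench import readout, vision, ctrl
from h import *
o=readout.get_obs()
th=np.radians(7.5);f=np.array([np.cos(th),np.sin(th)]);g=np.array([-f[1],f[0]])
O=np.array([.655,-.152])-.03*f
p=o["eef_pos"];q=p[:2]-O;print("tcp fix",q@f,q@g,p[2],o["eef_rot"])
for n in ["top","scene"]:
    c=vision.camera(n);W=cloud(c)
    m=W.reshape(-1,3);ok=(m[:,2]>.108)&(m[:,2]<.122)&(abs(m[:,0]-.655)<.1)&(abs(m[:,1]+.152)<.11)
    r=cv2.minAreaRect((m[ok][:,:2]*1000).astype(np.float32));print(n,r)
    l=(m[:,:2]-O)*1000;F=l@f;G=l@g
    # window hole: points clearly below top plate
    h=(abs(F-30)<60)&(abs(G)<60)&(m[:,2]>.095)&(m[:,2]<.107)&(abs(F-30)<25)&(abs(G)<30)
    print(" bar",h.sum(),np.median(F[h]),np.median(G[h]),m[h,2].max() if h.any() else 0)
    pl=(abs(G)<35)&(F<-80)&(F>-180)&(m[:,2]>.055)&(m[:,2]<.07); print(" plate",pl.sum(),np.percentile(F[pl],[5,50,95]) if pl.any() else 0)
    cv2.imwrite(f"pics/{n}3.png",c["color"][:,:,::-1])
E
```

```text
tcp fix -0.14280007307177175 -0.00036717391737052865 0.23413910708489924 [ 2.53801171e-04 -6.54998021e-02  9.97852540e-01 -1.42800930e-04]
top ((656.9256591796875, -151.56500244140625), (126.84011840820312, 150.68460083007812), 7.600114822387695)
 bar 83 31.32181060065685 1.0658030452810972 0.10623713887053077
 plate 62 [-102.13897272  -98.56277414  -94.64618931]
scene ((652.667724609375, -152.48153686523438), (128.07272338867188, 150.312744140625), 7.820991039276123)
 bar 101 25.323687971950267 -0.4906057143962658 0.10232339433373672
 plate 119 [-106.24688893 -104.16525006 -100.15135878]
```

{"name": "play_rows", "arguments": {
  "xyz": [
    [-20,0,0],
    [-45,0,0],
    [-75,0,0],
    [-105,0,0],
    [-135,0,0],
    [-160,0,0],
    [-173,0,0],
    [-173,0,0],
    [-173,0,40],
    [-173,0,60]
  ],
  "rot": [
    [0,0,0],
    [0,0,0],
    [0,0,0],
    [0,0,0],
    [0,0,0],
    [0,0,0],
    [0,0,0],
    [0,0,0],
    [0,0,0],
    [0,0,0]
  ],
  "grip": [0,0,0,0,0,0,0,0,0,0]
}}

```text
time_s: 10.3
eef_pos: [0.6534, -0.1519, 0.1717]
eef_rot: [-0.002, -0.065, 0.998, 0.001]
wrist_force: [-0.3, 0.2, -0.2]
opening: -0.003
grasp_force: 0.0
```

```bash
python3 - <<'E'
from bench import readout, vision
from h import *
o=readout.get_obs()
th=np.radians(7.5);f=np.array([np.cos(th),np.sin(th)]);g=np.array([-f[1],f[0]])
O=np.array([.655,-.152])-.03*f
p=o["eef_pos"];q=p[:2]-O;print("tcp fix",q@f,q@g,p[2],o["eef_rot"])
c=vision.camera("scene"); cv2.imwrite("pics/s4.png",cv2.resize(c["color"][140:345,300:480,::-1],None,fx=2.9,fy=2.9))
E
```

```text
tcp fix 0.028424975928841658 0.0002655627436246094 0.17172404028002494 [-1.82460163e-03 -6.53439973e-02  9.97860778e-01  8.37534201e-04]
```

View pics/s4.png

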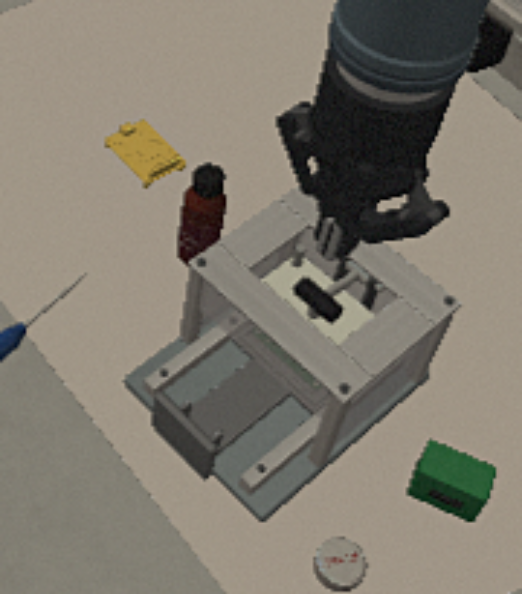

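The picture shows the tray home with its plate at (185,425), and the fingertips at (332,250) above the window. The shut gripper's linkages spread sideways at (440,212), so I'll check their height against the guard.

```bash
python3 - <<'E'
from bench import vision
from h import *
th=np.radians(7.5);f=np.array([np.cos(th),np.sin(th)]);g=np.array([-f[1],f[0]])
O=np.array([.655,-.152])-.03*f
for n in ["scene","top"]:
    m=cloud(vision.camera(n)).reshape(-1,3);F=((m[:,:2]-O)@f)*1000;G=((m[:,:2]-O)@g)*1000
    for a in np.arange(.13,.26,.01):
        s=(m[:,2]>a)&(m[:,2]<a+.01)&(abs(F-30)<90)&(abs(G)<90)
        if s.sum()>2: print(n,round(a,2),s.sum(),"F",F[s].min().round(),F[s].max().round(),"G",G[s].min().round(),G[s].max().round())
E
```

```text
scene 0.15 28 F 14.0 31.0 G -12.0 11.0
scene 0.16 47 F 14.0 33.0 G -13.0 13.0
scene 0.17 56 F 14.0 29.0 G -13.0 14.0
scene 0.18 30 F 14.0 22.0 G -14.0 11.0
scene 0.19 86 F 12.0 30.0 G -33.0 33.0
scene 0.2 177 F 12.0 39.0 G -38.0 40.0
scene 0.21 133 F 9.0 35.0 G -49.0 51.0
scene 0.22 163 F 8.0 29.0 G -56.0 56.0
scene 0.23 225 F 9.0 40.0 G -61.0 61.0
scene 0.24 288 F 6.0 38.0 G -60.0 60.0
scene 0.25 162 F 6.0 34.0 G -47.0 47.0
top 0.16 7 F 19.0 24.0 G -2.0 13.0
top 0.17 6 F 20.0 26.0 G -0.0 14.0
top 0.2 12 F 17.0 27.0 G 15.0 30.0
top 0.21 10 F 18.0 25.0 G 20.0 32.0
top 0.22 4 F 14.0 16.0 G 12.0 17.0
top 0.24 13 F 17.0 42.0 G -59.0 62.0
top 0.25 3 F 20.0 20.0 G 28.0 33.0
```

The linkages only widen 40 mm above the tips, which leaves 12 mm above the guard at full press. I'll descend to just above the bar.

{"name": "play_rows", "arguments": {
  "xyz": [
    [-1,0,8],
    [-1,0,16],
    [-1,0,24],
    [-1,0,32],
    [-1,0,38],
    [-1,0,43],
    [-1,0,46],
    [-1,0,46],
    [-1,0,46],
    [-1,0,46]
  ],
  "rot": [
    [0,0,0],
    [0,0,0],
    [0,0,0],
    [0,0,0],
    [0,0,0],
    [0,0,0],
    [0,0,0],
    [0,0,0],
    [0,0,0],
    [0,0,0]
  ],
  "grip": [0,0,0,0,0,0,0,0,0,0]
}}

```text
time_s: 11.7
eef_pos: [0.6566, -0.1522, 0.1286]
eef_rot: [0.0, -0.066, 0.998, -0.0]
wrist_force: [-0.5, 0.9, 0.4]
opening: 0.001
grasp_force: 0.0
```

{"name": "play_rows", "arguments": {
  "xyz": [
    [1,0,3],
    [1,0,6],
    [1,0,9],
    [1,0,12],
    [1,0,15],
    [1,0,17],
    [1,0,19],
    [1,0,20],
    [1,0,21],
    [1,0,22]
  ],
  "rot": [
    [0,0,0],
    [0,0,0],
    [0,0,0],
    [0,0,0],
    [0,0,0],
    [0,0,0],
    [0,0,0],
    [0,0,0],
    [0,0,0],
    [0,0,0]
  ],
  "grip": [0,0,0,0,0,0,0,0,0,0]
}}

```text
time_s: 12.95
eef_pos: [0.6551, -0.1525, 0.1068]
eef_rot: [-0.0, -0.066, 0.998, -0.0]
wrist_force: [-6.3, -0.2, 7.1]
opening: -0.002
grasp_force: 3.6
```

{"name": "play_rows", "arguments": {
  "xyz": [
    [0,0,0.5],
    [0,0,1],
    [0,0,1.5],
    [0,0,2],
    [0,0,2.5],
    [0,0,3],
    [0,0,3],
    [0,0,3],
    [0,0,3],
    [0,0,3]
  ],
  "rot": [
    [0,0,0],
    [0,0,0],
    [0,0,0],
    [0,0,0],
    [0,0,0],
    [0,0,0],
    [0,0,0],
    [0,0,0],
    [0,0,0],
    [0,0,0]
  ],
  "grip": [0,0,0,0,0,0,0,0,0,0]
}}

```text
time_s: 14.2
eef_pos: [0.6551, -0.1525, 0.1054]
eef_rot: [-0.0, -0.066, 0.998, -0.0]
wrist_force: [-9.0, 1.6, 17.0]
opening: 0.004
grasp_force: 8.1
```

```bash
python3 - <<'E'
from bench import readout, vision
from h import *
o=readout.get_obs();print(o["wrist_force"],o["eef_pos"])
c=vision.camera("scene"); cv2.imwrite("pics/s5.png",cv2.resize(c["color"][180:345,310:480,::-1],None,fx=3.4,fy=3.4))
E
```

```text
[-9.03721973  1.59887419 16.96548188] [ 0.65513306 -0.15253457  0.10541327]
```

View pics/s5.png

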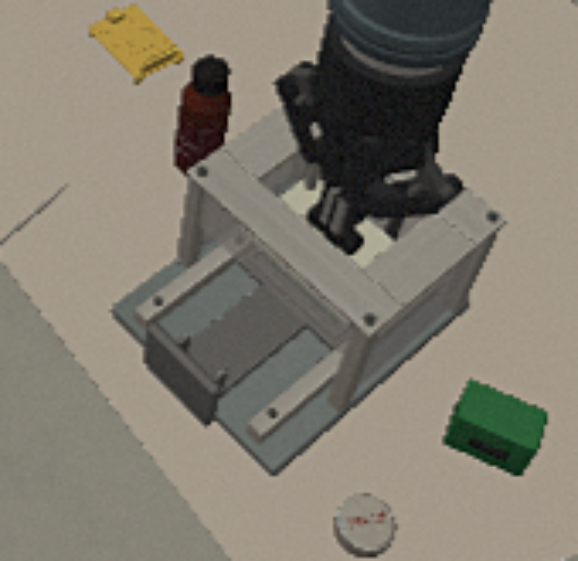

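The fingers are on the bar at (335,225), the tray is home, and the bystanders are where they stood. The lever is on its stop: 17 N, with the tips 86 mm above the bench. I'll hand in now.

```bash
python3 -c "
from bench import ctrl
print(ctrl.hand_in())"
```

```text
the job is handed in; nothing more can be done
None
```

I pushed the tray home and pressed the lever down to its stop, and I handed the job in at about 14 s with the fingers still holding it at about 17 N; the hand-in gave no verdict, so I can't confirm it passed.

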